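Hang a basket of washed tappets in the parts dryer and set the thermostat

ROBOT

A 6-joint arm with a two-finger parallel gripper is mounted at the origin on the work surface. World frame = base frame: x ahead of the robot, y to its left, z up, the work surface at z = 0. Lengths are in mm, angles in degrees, forces in N, time in s.
With the tool pointing down it reaches from about 300 to 850 mm from the base axis. Payload 4.2 kg.
Tool frame: the origin (TCP) lies midway between the tips of the shut fingers; the grasp point (between the pads) lies 19 mm behind it (env.hold_point_z is the z of the grasp point in the tool frame, in mm); z points along the fingers, y is the direction in which the jaws open and shut (so a half turn about z gives the same grasp; the last joint's range is limited). The gripper opens to 91 mm and grips with 3 to 60 N. Pads are 32 mm wide; open, the fingers measure 118 mm over their backs; the gripper's body (76 mm by 178 mm) begins 60 mm behind the grasp point.
Start: joints at [-69.442, 18.312, 89.639, -0, 72.044, -1.146], TCP at [212.643, -534.253, 213.976] pointing down, gripper open.
Joint ranges: [-177.97, 177.97], [-48.28, 115.42], [12.27, 149.76], [-77.06, 257.06], [2.81, 150.46], [-146.56, 146.56]. Speed limits (degrees/s): [147.25, 147.25, 180, 180, 180, 180].

INTERFACE

Orientations are given as [roll, pitch, yaw] about the fixed x, y, z axes, in that order (R = Rz(yaw) Ry(pitch) Rx(roll)).
In Python, from workcell import env, grab_frame, camera_params, spotter gives the robot as it stands. The module is installed in compiled form; this text tells all that it offers.
- The arm moves only by the shell command python3 -m jog 'ROWS' [FORCE]. ROWS is text: rows parted by semicolons, each of 7 numbers parted by spaces: the turn, a rotation vector about the world's x, y, z in units of 5 degrees (1.0 is 5 degrees), then the shift along the world's x, y, z in units of 25 mm (1.0 is 25 mm), then the opening, from 0 (shut) to 1 (fully open). A call has 1 to 5 rows; each row is the pose to reach, as a shift and turn from the pose commanded when the call began; what a row does not reach only later rows make up. A row lasts 1/8 s, in which the tool goes at most 62.5 mm and 10.7 degrees, less where a joint would pass 70% of its speed; a pose out of reach is approached as far as the arm can. A call with a gripper value outside its range is refused whole. The fingers move at their own pace and stop on an object; FORCE is the grip in N (left out, the last holds). Time passes only in rows, so rows that repeat a pose let the fingers close. It gives the time, the measured TCP pose, the force and the opening at its end, in the units of the state.
- env.state(): the state, without advancing time (a new reading comes with each control period).
- grab_frame(name): name is "scene" or "side" or "wrist"; returns the picture (400x640x3 uint8, red, green, blue); there is no depth.
- camera_params(name): a dict with "K" (3x3 intrinsics, pixels), "rvec" (rotation vector, rad) and "tvec" (3), from world to camera coordinates, as OpenCV has them. Camera axes: x right, y down, z forward; pixel columns grow to the right and rows downward; lengths in mm; the calibration is good to about 2 mm. The wrist camera is an equidistant fisheye: a pixel r from the principal point sees the ray r / f radians off the axis. A picture is of the moment at which its call begins: read the wrist's pose just before it. camera_params takes no time and is no camera call; for the wrist camera it gives the pose at the moment of the call.
- env.job_done(): hands the job in, once; it reports no verdict.
Trained networks look in the newest picture that a camera, given by its name, has taken for a name from the list of things; names that differ only in an ending like _2 or _b are one class to them, and where a whole thing is asked for, a point or a joint stands for the part that bears it (a point fixed in the world has none). Each returns a list of dicts, best first, with "conf" (0 to 1); they miss things now and then, are a little off and sometimes report something else, mostly with a low value. They report only what shows in the picture. A call takes as long as a camera call. They do not tell look-alikes from the thing itself.
- spotter.look_for(query, camera): "box" ([left, top, width, height] in pixels, round what is visible of it).
- spotter.trace(query, camera): "region" (400x640 bool, what is visible of it) and "box" ([left, top, width, height] in pixels, round what is visible of it).
The state is a dict: "time_s": time; "qpos": joint angles; "qvel": joint speeds; "effort": joint torques, N m; "ee_pos": TCP position; "ee_rot": TCP orientation; "force": force on the tool from outside, world axes, zero at the start; "torque": the same for the moment, N m; "gripper_width": finger opening in mm.
Only numpy, scipy, OpenCV 4.12 (cv2) and the standard library are available. Lean on these libraries where they do the work, as an engineer would, in place of code of your own. Each camera call takes 0.05 s, during which the arm holds its last target. There are 200 camera calls.

TASK

Hang the wire basket of washed tappets (orange handle sleeve) by its handle on the empty twin-prong hook under the dryer's air duct, lowering it on rather than dropping it and keeping all three tappets in it. Then let go and turn the dryer's thermostat clockwise until the pointer stands at the red mark. Leave the basket that already hangs there, and everything else on the bench, where it is.

Things in the scene. Friction and masses are not known exactly. Their poses are not given: they have to be found in the camera images.
- basket_handle (a point): Wire basket to hang, 0.26 kg: 140 mm long (its y), 70 wide (x), walls 55 high. This point: middle of its stiff, unhinged handle, 140 mm above its underside: a round bar 9 mm thick (10 at the orange sleeve, +-25 mm) along y, straight to y = +-55 mm, then down to uprights at +-70.5. Alike turned half round. It keeps its angle in the grip: to lean the hand at the hook, grasp leaning alike about the bar. z up.
- hook_free: The empty hook on the dryer's rail (fixed). Origin: middle of its back on the rail's face, level with the prongs' centre lines; x into the rail (away from robot), y along it, z up. Two level prongs 8 mm thick at y = +-33 mm run to x = -88 mm, then turn up, ending at x = -102, z = 19. Back plate 8 thick, 90 wide, z +-15. Bar rests 8.5 mm above origin, x -15 to -88. Fingers fit between prongs.
- hook_busy: The occupied hook: same kind, size and frame, 170 to 200 mm along the rail from the empty one, which may be to its left or right.
- dryer: Parts dryer (fixed). Origin on the bench under the middle of the rail's front face; x away from robot, y along rail. Drip tray x -110 to 10 mm, y +-200, 22 high; posts at y +-208, 520 high; rail at z 227. Blue blower box y 222 to 398, x -110 to 100: 100 high in front, its console slopes up at 37.7 degrees from there to z 185 at x 0, flat behind; a riser pipe (radius 24) stands at x 55, y 310.
- duct_under (a point): Middle of the underside of the dryer's overhead air duct, a tube of radius 24 mm along the dryer's y, its axis 36 mm in front of the rail's face and 510 mm above the bench; its nozzles hang down to z = 480 mm. It overhangs the hooks, so an upright gripper hits it there: come from the front with the hand leaning back to the robot (30 to 40 degrees from vertical works). Axes as the dryer's.
- dial_center (a point): On the thermostat knob's axis, 24 mm out from the console face, half-way up its grip bar. Axes as the dryer's; the axis leans: outward it is (-0.611, 0, 0.791) in the dryer's axes, square to the face. Black knob: skirt 48 mm across up to 11.5 mm from the face; grip bar 13 thick, 44 long, from 11.5 to 35.5 mm off the face, a white pointer line on one end.
- thermostat (a joint): Thermostat angle, rad, grows clockwise seen facing the console. 11 scale lines over 0 to 4.71: at 0 the pointer is at the lower-left line, at 2.356 straight up the slope; pointer and grip bar lie (2.356 minus this) anticlockwise of straight up. The red mark is the seventh line, at 2.827. Light friction (0.04 N m); stays where left.
- hung_basket: Like the basket (green sleeve), hanging empty on the occupied hook; leave alone. Origin: middle of its underside, 140 mm below its handle; y along its handle, z up.
- tappet1_center (a point): Bucket tappet loose in the basket: steel cylinder 30 mm across, 26 mm high, 45 g; its centre. Must stay in.
- tappet2_center (a point): Bucket tappet loose in the basket: steel cylinder 30 mm across, 26 mm high, 45 g; its centre. Must stay in.
- tappet3_center (a point): Bucket tappet loose in the basket: steel cylinder 30 mm across, 26 mm high, 45 g; its centre. Must stay in.
- spray_can: Red and yellow spray can, 66 mm across, 140 mm high, origin under its base. Leave alone.
- piston: Engine piston, 74 mm across, 62 mm high, origin under its base. Leave alone.
- oil_bottle: Yellow oil bottle with red cap, 68 mm across, 135 mm high, origin under its base. Leave alone.
- screwdriver: Screwdriver with green handle lying on the bench, 220 mm long along its x, 26 mm thick, origin under its middle. Leave alone.
- micrometer: Micrometer lying flat, about 150 mm long along its x, 16 mm thick, origin under the middle of its frame's bow. Leave alone.
There are look-alikes about, which are no part of the job. Leave any blue look-alike of the part that bears basket_handle alone.

How it is judged:
By the outcome, as a careful person would: the job done as asked, in the order asked, and still so for the second after the job is handed in, with the robot touching nothing.
It also fails if it takes over 54 s, if anything falls off the work surface, if the arm or the gripper's body presses on something with over 40 N, if the wrist force passes 120 N, or if a joint passes its speed limit or range.

## Working session

There is one attempt and no reset: what is moved stays moved. The work goes in short steps, Python scripts to look and compute and a shell command to move; the robot and the scene stay as the last step left them, time stands still between calls to the robot, and variables do not carry over. Pictures are saved under pics/ and viewed, about 8 in all and at most 12, crops included, and the job is handed in when it is done.

```bash
mkdir -p pics
cat > h.py <<'E'
import numpy as np, cv2
from workcell import env, grab_frame, camera_params, spotter
def snap(n,f):
    im=grab_frame(n); cv2.imwrite('pics/'+f,im[:,:,::-1]); return im
def P(n):
    c=camera_params(n); return np.array(c['K'],float),cv2.Rodrigues(np.array(c['rvec'],float))[0],np.array(c['tvec'],float).ravel()
def ray(n,u,v,c=None):
    K,R,t=c or P(n); d=np.array([(u-K[0,2])/K[0,0],(v-K[1,2])/K[1,1],1])
    if n=='wrist':
        r=np.hypot(d[0],d[1]); d=np.array([np.sin(r)*d[0]/r,np.sin(r)*d[1]/r,np.cos(r)]) if r>0 else d
    d=R.T@d; return -R.T@t,d/np.linalg.norm(d)
def atz(n,u,v,z,c=None):
    o,d=ray(n,u,v,c); return o+d*(z-o[2])/d[2]
def tri(obs):
    A=np.zeros((3,3));b=np.zeros(3);L=[]
    for ob in obs:
        o,d=ray(*ob); M=np.eye(3)-np.outer(d,d);A+=M;b+=M@o;L.append((o,d))
    p=np.linalg.solve(A,b); return p,[np.linalg.norm(np.cross(p-o,d)) for o,d in L]
def proj(n,X,c=None):
    K,R,t=c or P(n); p=R@np.array(X,float)+t
    if n=='wrist':
        r=np.hypot(p[0],p[1]);th=np.arctan2(r,p[2]);q=p[:2]/r*th
    else: q=p[:2]/p[2]
    return np.array([K[0,0]*q[0]+K[0,2],K[1,1]*q[1]+K[1,2]])
E
python3 - <<'E'
from h import *
snap('scene','s1.png');snap('side','d1.png')
for n in('scene','side'):
    K,R,t=P(n);print(n,(-R.T@t).round(),R[2].round(2),K[0,0])
print(env.state()['ee_pos'],env.state()['ee_rot'],env.hold_point_z)
E
```

```text
scene [ 918. -642. 1429.] [-0.32  0.46 -0.83] 435.7273163138897
side [ 224. 1211. 1216.] [ 0.19 -0.78 -0.6 ] 448.4730341123441
[ 212.48808621 -533.81631349  213.24132055] [-1.79911523e+02 -3.17416885e-03  2.17015069e+01] -18.8
```

View pics/s1.png

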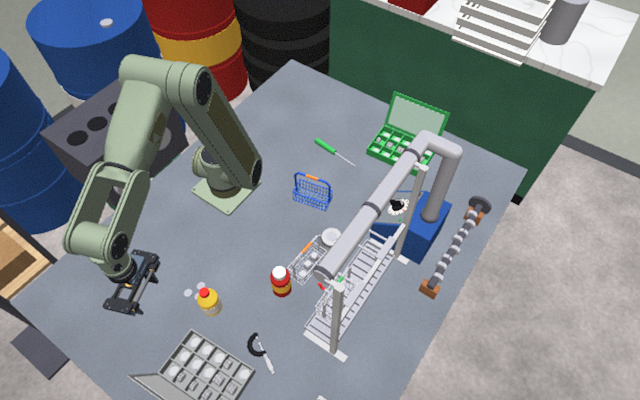

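View pics/d1.png

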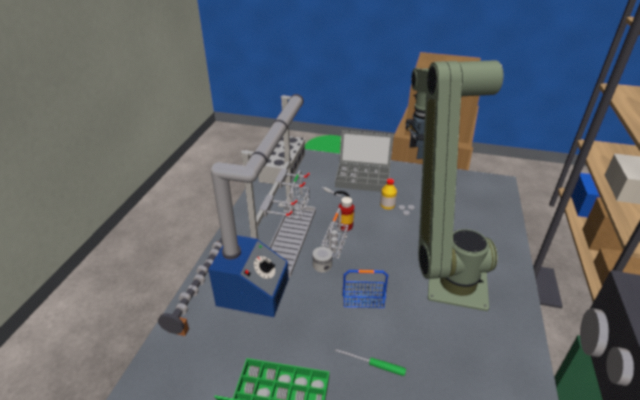

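Run:
```python
from h import *
a=cv2.imread('pics/s1.png')[170:350,250:430];b=cv2.imread('pics/d1.png')[150:310,200:380]
cv2.imwrite('pics/c1.png',cv2.resize(a,(800,800),interpolation=cv2.INTER_CUBIC)[:600] if 0 else cv2.resize(a,(600,600),interpolation=cv2.INTER_CUBIC))
cv2.imwrite('pics/c2.png',cv2.resize(b,None,fx=3.75,fy=3.75,interpolation=cv2.INTER_CUBIC))
for q in ['basket_handle','dial_center','hook_free','hung_basket','dryer','duct_under','spray_can','piston']:
  for n in('scene','side'):
    print(q,n,[(np.round(d['box']).tolist(),round(d['conf'],2)) for d in spotter.look_for(q,n)[:4]])
```

```text
basket_handle scene [([290.0, 235.0, 33.0, 45.0], 0.87), ([293.0, 173.0, 36.0, 32.0], 0.66)]
basket_handle side [([324.0, 214.0, 23.0, 44.0], 0.7), ([207.0, 94.0, 108.0, 225.0], 0.7), ([344.0, 277.0, 44.0, 27.0], 0.64)]
dial_center scene [([306.0, 131.0, 156.0, 230.0], 0.55)]
dial_center side [([209.0, 94.0, 110.0, 222.0], 0.57)]
hook_free scene [([362.0, 228.0, 33.0, 32.0], 0.53), ([294.0, 237.0, 32.0, 38.0], 0.48)]
hook_free side [([257.0, 197.0, 39.0, 17.0], 0.61)]
hung_basket scene [([318.0, 267.0, 34.0, 54.0], 0.85)]
hung_basket side [([287.0, 169.0, 21.0, 49.0], 0.62), ([209.0, 94.0, 107.0, 222.0], 0.58)]
dryer scene [([306.0, 128.0, 158.0, 232.0], 0.96), ([320.0, 266.0, 32.0, 53.0], 0.21)]
dryer side [([210.0, 93.0, 102.0, 226.0], 0.82), ([323.0, 187.0, 28.0, 12.0], 0.19)]
duct_under scene [([303.0, 132.0, 159.0, 230.0], 0.79), ([316.0, 265.0, 35.0, 55.0], 0.23)]
duct_under side [([207.0, 97.0, 108.0, 220.0], 0.91), ([321.0, 209.0, 29.0, 46.0], 0.64)]
spray_can scene [([270.0, 265.0, 23.0, 31.0], 0.76), ([318.0, 273.0, 52.0, 35.0], 0.19)]
spray_can side [([339.0, 198.0, 16.0, 30.0], 0.7)]
piston scene [([323.0, 226.0, 14.0, 25.0], 0.7)]
piston side [([313.0, 246.0, 20.0, 27.0], 0.92), ([259.0, 196.0, 40.0, 18.0], 0.58)]
```

View pics/c1.png

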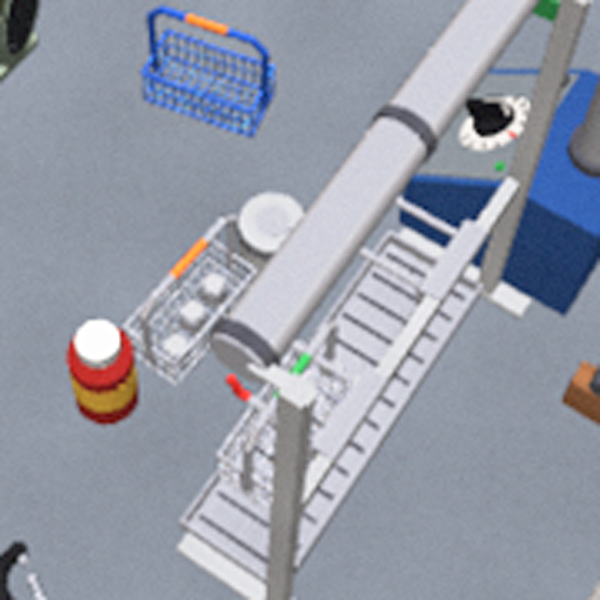

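View pics/c2.png

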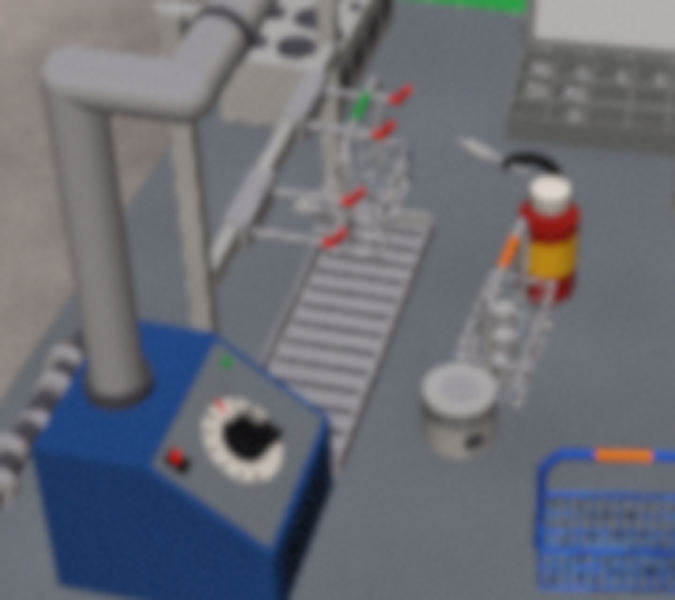

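```bash
cat > fit.py <<'E'
from h import *
from scipy.optimize import least_squares
S=lambda x,y:np.array([250+x/3.3333,170+y/3.3333]); D=lambda x,y:np.array([200+x/3.75,150+y/3.75])
C={'scene':P('scene'),'side':P('side')}
obs=[('side',D(217,337),(0,222,185)),('side',D(155,467),(0,398,185)),('side',D(330,412),(-110,222,100)),('side',D(275,550),(-110,398,100)),
('scene',S(180,522),(-110,-200,22)),('side',D(433,212),(-110,-200,22)),
('side',D(353,197),('f',-33)),('side',D(335,238),('f',33)),('side',D(400,95),('b',-33)),('side',D(384,130),('b',33)),('scene',S(235,383),('b',33))]
def W(p,l):
    if l[0]in'fb' if isinstance(l[0],str) else False: l=(-102,(p[3] if l[0]=='f' else p[4])+l[1],246)
    c,s=np.cos(p[2]),np.sin(p[2]); return np.array([p[0]+c*l[0]-s*l[1],p[1]+s*l[0]+c*l[1],l[2]])
f=lambda p:np.concatenate([proj(n,W(p,l),C[n])-u for n,u,l in obs])
if __name__=='__main__':
    r=least_squares(f,[650,0,0,90,-90],x_scale=[10,10,.1,10,10],loss='soft_l1'); p=r.x
    print('dryer',p[:2],np.degrees(p[2]),p[3:]);print(f(p).reshape(-1,2).round(1).tolist())
    print('hook',W(p,(0,p[3],227)))
    g=lambda a,b:tri([('scene',*S(*a)),('side',*D(*b))])
    print('sleeve',g((189,259),(510,250))); print('ends',[atz('scene',*S(*a),140) for a in((173,275),(207,242))],[atz('side',*D(*a),140) for a in((502,268),(517,234))])
    q=g((490,116),(252,436));print('dial',q)
    c,s=np.cos(p[2]),np.sin(p[2]);d=q[0][:2]-p[:2];print('dial local',c*d[0]+s*d[1],-s*d[0]+c*d[1])
    print('piston top',atz('scene',*S(270,220),62),atz('side',*D(458,388),62));print('can top',atz('scene',*S(98,340),140),atz('side',*D(551,190),140))
E
python3 fit.py
```

```text
dryer [715.1559603  -89.58703223] 2.1568448185842124 [ 110.611207   -146.62891113]
[[-1.5, -2.1], [-2.4, -0.3], [0.2, 0.3], [0.8, 1.3], [0.6, 1.9], [-1.9, -0.2], [0.7, 0.1], [0.8, 0.4], [3.7, -10.3], [4.3, -10.8], [0.8, -4.0]]
hook [710.99309056  20.94581189 227.        ]
sleeve (array([478.22351889, -99.47725447, 141.15380347]), [np.float64(3.8809024846666387), np.float64(3.8809024846667413)])
ends [array([ 479.29613914, -121.79865982,  140.        ]), array([485.06281007, -71.82164602, 140.        ])] [array([476.82631868, -72.82751808, 140.        ]), array([ 473.53395929, -130.46390541,  140.        ])]
dial (array([642.14628813, 220.75102492, 148.91070551]), [np.float64(2.672991013287249), np.float64(2.6729910132873935)])
dial local -61.27832782578632 312.86592733227184
piston top [498.74197711  24.07155292  62.        ] [497.68967528  27.00165754  62.        ]
can top [ 462.04450514 -220.67267138  140.        ] [ 453.89176523 -213.51008911  140.        ]
```

```bash
sed -i "s/S(235,383),('b',33)/S(235,383),('b',-33)/" fit.py; python3 fit.py | head -4
cat >> h.py <<'E'
from scipy.spatial.transform import Rotation as Ro
def tgt(pt,lean,yaw,back=0,flip=0,R=None):
    """grasp point at pt; lean deg toward robot; prints turn(5deg) and shift(25mm)"""
    a=np.radians(lean); z=np.array([np.sin(a),0,-np.cos(a)]);y=np.array([np.cos(a),0,np.sin(a)])
    if flip: y=-y
    if R is None: R=Ro.from_euler('z',yaw,degrees=True).as_matrix()@np.column_stack([np.cross(y,z),y,z])
    s=env.state(); R0=Ro.from_euler('xyz',s['ee_rot'],degrees=True).as_matrix()
    z=R[:,2]; tcp=np.array(pt)-z*(back+env.hold_point_z)
    rv=np.degrees(Ro.from_matrix(R@R0.T).as_rotvec())/5; sh=(tcp-s['ee_pos'])/25
    print('turn',rv.round(3),'shift',sh.round(3),'tcp',tcp.round(1),'t',s['time_s'],'F',np.round(s['force'],1),'w',round(s['gripper_width'],1)); return R,tcp
E
python3 -c "
from h import *
tgt((478,-100,140),35,-5,130); tgt((478,-100,140),35,-5,130,1)"
```

```text
dryer [714.20134617 -89.66631673] 1.9249114980218567 [110.33295446 -81.86671211]
[[-1.5, -2.1], [-2.6, -0.3], [0.2, 0.4], [0.6, 1.4], [0.3, 1.5], [-1.5, -0.1], [0.9, 0.2], [0.9, 0.4], [0.5, -1.5], [0.8, -1.5], [0.2, -4.0]]
hook [710.4952927  20.6043775 227.       ]
sleeve (array([478.22351889, -99.47725447, 141.15380347]), [np.float64(3.8809024846666387), np.float64(3.8809024846667413)])
turn [-4.391 -5.903 12.247] shift [ 8.072 17.593  0.682] tcp [414.5 -94.4 231.1] t 0.9 F [ 0.3 -0.2  0.7] w 90.9
turn [  6.687  -4.975 -22.495] shift [ 8.072 17.593  0.682] tcp [414.5 -94.4 231.1] t 0.9 F [ 0.3 -0.2  0.7] w 90.9
```

```bash
python3 -m jog '0 0 2 0 2 2 1;-1 -1.2 4 2 6 3 1;-1.6 -2.2 6 4 10 3 1;-2.6 -3.5 8 6 13 2 1;-3.5 -4.8 10 8.1 16 1 1'; python3 -c "
from h import *
tgt((478,-100,140),35,-5,130)"
```

```text
time_s: 1.52
ee_pos: [329.9, -271.2, 265.8]
ee_rot: [155.2, -3.8, 68.1]
force: [-0.0, 0.7, 0.1]
gripper_width: 91.3
turn [-1.218 -1.808  3.299] shift [ 3.381  7.072 -1.387] tcp [414.5 -94.4 231.1] t 1.525 F [-0.   0.7  0.1] w 91.3
```

```bash
python3 -m jog '-1 -1.5 2.8 2.6 5.5 -1 1;-1 -1.5 2.8 2.6 5.5 -1 1;-1 -1.5 2.8 2.6 5.5 -1 1;-1 -1.5 2.8 2.6 5.5 -1 1;-1 -1.5 2.8 2.6 5.5 -1 1'; python3 -c "
from h import *
tgt((478,-100,140),35,-5,130)
snap('wrist','w1.png')
for q in ('basket_handle',): print([(np.round(d['box']).tolist(),round(d['conf'],2)) for d in spotter.look_for(q,'wrist')[:4]])"
```

```text
time_s: 2.15
ee_pos: [394.4, -136.0, 240.3]
ee_rot: [147.0, -1.0, 82.3]
force: [-0.4, 0.3, 0.3]
gripper_width: 91.0
turn [-0.239 -0.366  0.543] shift [ 0.802  1.661 -0.37 ] tcp [414.5 -94.4 231.1] t 2.15 F [-0.4  0.3  0.3] w 91.0
[([246.0, 62.0, 96.0, 144.0], 0.79), ([81.0, 0.0, 24.0, 8.0], 0.44), ([484.0, 144.0, 46.0, 90.0], 0.21)]
```

View pics/w1.png

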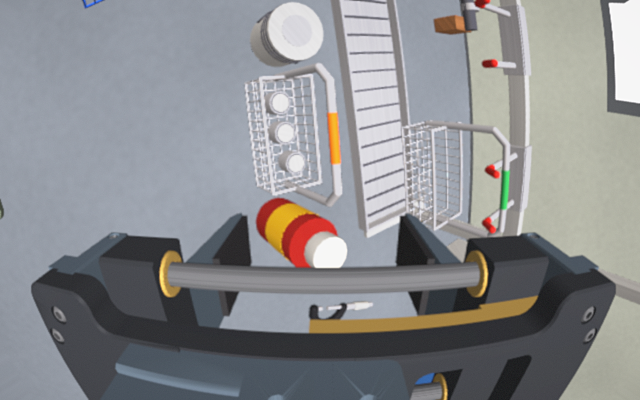

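Run:
```python
from h import *
c=P('wrist')
im=cv2.imread('pics/w1.png').astype(int); m=(im[:,:,2]>200)&(im[:,:,1]>90)&(im[:,:,1]<170)&(im[:,:,0]<90); m[:90]=0;m[190:]=0;m[:,:310]=0;m[:,360:]=0
ys,xs=np.nonzero(m);print(xs.min(),xs.max(),ys.min(),ys.max(),xs.mean(),ys.mean())
print('mid',atz('wrist',xs.mean(),ys.mean(),140,c))
a=xs[ys<ys.min()+4].mean(),ys.min();b=xs[ys>ys.max()-4].mean(),ys.max()
A,B=atz('wrist',*a,140,c),atz('wrist',*b,140,c);print('ends',A,B,np.degrees(np.arctan2(-(A-B)[0],(A-B)[1])))
for u in((482,2),(490,63),(493,171),(489,223)):print('tip',atz('wrist',*u,246,c))
print(tgt((478,-100,140),35,-5,130)[1])
```

```text
328 339 113 163 331.7695852534562 137.33179723502303
mid [477.0653174  -97.83003678 140.        ]
ends [479.38633929 -74.38491478 140.        ] [ 474.32941461 -122.94874783  140.        ] -5.944752934565467
tip [595.45273491  25.31734016 246.        ]
tip [597.45299129 -35.13915309 246.        ]
tip [ 599.99907392 -143.65883848  246.        ]
tip [ 599.33604263 -202.43394299  246.        ]
turn [-0.243 -0.368  0.566] shift [ 0.809  1.688 -0.367] tcp [414.5 -94.4 231.1] t 2.25 F [-0.2  0.3  0.6] w 91.4
[414.4610089  -94.44105859 231.08970732]
```

```bash
python3 -c "
from h import *
tgt((477,-98.5,140),35,-6,70);tgt((477,-98.5,140),35,-6,0)"
```

```text
turn [-0.246 -0.366  0.366] shift [ 2.142  1.649 -2.333] tcp [447.8 -95.4 181.9] t 2.25 F [-0.2  0.3  0.6] w 91.4
turn [-0.246 -0.366  0.366] shift [ 3.739  1.481 -4.627] tcp [487.7 -99.6 124.6] t 2.25 F [-0.2  0.3  0.6] w 91.4
```

```bash
python3 -m jog '-0.25 -0.37 0.37 1.1 1.65 -1 0.7;-0.25 -0.37 0.37 2.1 1.65 -2.3 0.7;-0.25 -0.37 0.37 2.1 1.65 -2.3 0.7'; python3 -c "
from h import *
tgt((477,-98.5,140),35,-6,0)"
```

```text
time_s: 2.62
ee_pos: [446.3, -94.4, 180.0]
ee_rot: [145.3, -0.1, 84.1]
force: [0.3, 1.2, 0.0]
gripper_width: 65.1
turn [-0.022 -0.063 -0.021] shift [ 1.656 -0.211 -2.215] tcp [487.7 -99.6 124.6] t 2.625 F [0.3 1.2 0. ] w 65.1
```

```bash
python3 -m jog '0 0 0 0.8 -0.1 -1.1 0.7;0 0 0 1.65 -0.2 -2.2 0.7;0 0 0 1.65 -0.2 -2.2 0.7;0 0 0 1.65 -0.2 -2.2 0.3;0 0 0 1.65 -0.2 -2.2 0' 30; python3 -m jog '0 0 0 0 0 0 0;0 0 0 0 0 0 0;0 0 0 0 0 0 0'; python3 -c "
from h import *
tgt((477,-98.5,140),35,-6,0);s=env.state();print(s['ee_pos'],s['torque'])"
```

```text
time_s: 3.25
ee_pos: [487.9, -99.6, 129.0]
ee_rot: [144.9, 0.0, 84.1]
force: [-0.1, 0.1, 0.2]
gripper_width: 47.0
time_s: 3.62
ee_pos: [487.9, -99.1, 127.6]
ee_rot: [145.0, -0.0, 84.1]
force: [-0.4, 0.2, 0.3]
gripper_width: 16.9
turn [-0.001  0.002 -0.028] shift [-0.008 -0.023 -0.119] tcp [487.7 -99.6 124.6] t 3.625 F [-0.4  0.2  0.3] w 16.9
[487.92629637 -99.05414696 127.56932297] [ 0.01594377  0.32665695 -0.01020021]
```

```bash
python3 -m jog '0 0 0 0 0 -0.1 0.1;0 0 0 0 0 -0.1 0;0 0 0 0 0 -0.1 0;0 0 0 0 0 -0.1 0'; python3 -m jog '0 0 0 0 0 0.2 0;0 0 0 0 0 0.6 0;0 0 0 0 0 1 0;0 0 0 0 0 1 0';  python3 -c "
from h import *
s=env.state();print(s['ee_pos'],s['ee_rot'],s['force'],s['gripper_width']);snap('wrist','w2.png')"
```

```text
time_s: 4.12
ee_pos: [488.5, -99.5, 125.3]
ee_rot: [144.9, 0.0, 84.1]
force: [2.8, -0.4, 1.8]
gripper_width: 7.8
time_s: 4.62
ee_pos: [486.5, -98.3, 148.5]
ee_rot: [145.2, -0.1, 84.2]
force: [0.0, -0.5, -4.8]
gripper_width: 8.3
[486.4652606  -98.34014951 148.52535163] [ 1.45217336e+02 -9.13008743e-02  8.41709153e+01] [ 0.03292275 -0.47923749 -4.75199641] 8.33029011868945
```

View pics/w2.png

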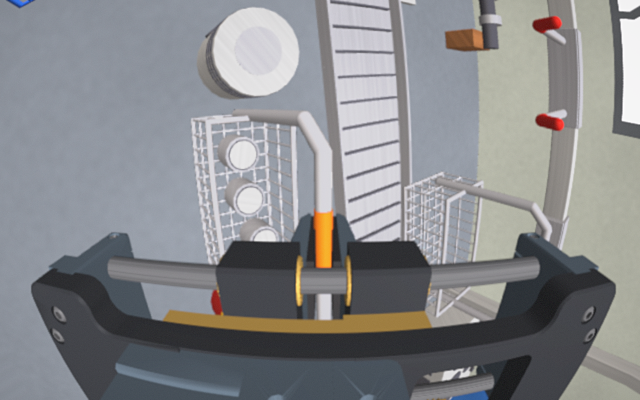

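```bash
python3 -m jog '0 0 0 0 0.2 1.4 0;0 0 0 0 0.6 2.8 0;0 0 0.6 0 1.6 4.2 0;0 0 1 0 2.6 4.8 0;0 0 1.4 0.2 3.4 5 0'; python3 -m jog '0 0 0 0 0 0 0;0 0 0 0 0 0 0;0 0 0 0 0 0 0'; python3 -c "
from h import *
s=env.state();print(s['ee_pos'].tolist(),s['ee_rot'].tolist(),s['force'],s['gripper_width']);snap('wrist','w3.png')"
```

```text
time_s: 5.3
ee_pos: [491.8, -12.9, 274.1]
ee_rot: [145.2, -0.1, 91.2]
force: [-0.2, -0.8, -4.6]
gripper_width: 8.2
time_s: 5.68
ee_pos: [492.3, -14.6, 273.7]
ee_rot: [145.1, -0.0, 91.1]
force: [-1.0, -0.3, -5.1]
gripper_width: 8.3
[492.335579677578, -14.620461832976957, 273.66653062691756] [145.1412369690706, -0.0210417718001601, 91.07875106252119] [-0.98971395 -0.25852094 -5.05990787] 8.291932021518932
```

View pics/w3.png

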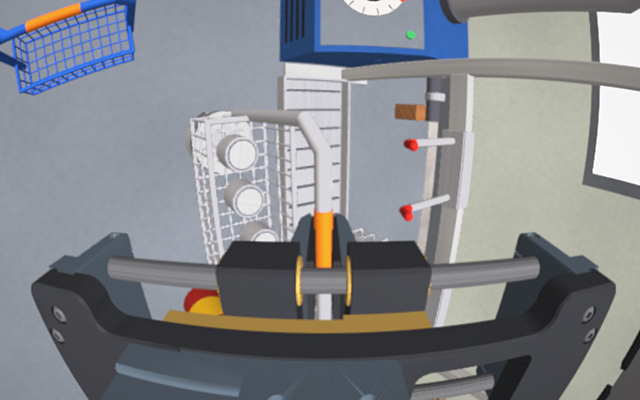

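```bash
cat > hk.py <<'E'
from h import *
s=env.state();K,R,t=P('wrist')
T=lambda p,r:(np.array(p),Ro.from_euler('xyz',r,degrees=True).as_matrix())
p,Rt=T(s['ee_pos'],s['ee_rot']); Rc=R@Rt; tc=R@p+t   # cam = Rc*tool + tc
def cam(p,r):
    p,Rt=T(p,r);Rw=Rc@Rt.T;return K,Rw,tc-Rw@p
cs=[cam([394.4,-136,240.3],[147,-1,82.3]),cam([486.5,-98.3,148.5],[145.2,-.1,84.2]),P('wrist')]
for px in([(479,2),(541,26),(408,145)],[(487,63),(541,121),(404,213)]):
    for k in((0,1,2),(1,2)):
        q,e=tri([('wrist',*px[i],cs[i]) for i in k]);print(q.round(1),np.round(e,1))
    print([atz('wrist',*px[i],246,cs[i]).round() for i in range(3)])
h=[atz('wrist',*u,140,cs[1]) for u in((322,115),)]
E
python3 hk.py
```

```text
[617.8  32.1 231.2] [0.8 0.5 0.5]
[619.   31.8 230.7] [0.1 0.1]
[array([588.,  25., 246.]), array([562.,  21., 246.]), array([600.,  34., 246.])]
[620.6 -33.8 230.2] [1.3 1.6 1.7]
[622.8 -35.  228.7] [1.4 1.4]
[array([590., -34., 246.]), array([557., -27., 246.]), array([602., -27., 246.])]
```

```bash
sed -i 's/(479,2),(541,26),(408,145)/(482,2),(549,23),(412,145)/;s/(487,63),(541,121),(404,213)/(490,63),(549,122),(407,213)/' hk.py; python3 hk.py
python3 - <<'E'
import cv2,numpy as np
for f in('w1','w2','w3'):
    im=cv2.imread(f'pics/{f}.png').astype(int);m=((im[:,:,2]>150)&(im[:,:,1]<60)&(im[:,:,0]<60)).astype(np.uint8)
    n,l,s,c=cv2.connectedComponentsWithStats(m);print(f,[(s[i].tolist(),c[i].round(1).tolist()) for i in range(1,n) if s[i][4]>30])
E
```

```text
[616.5  32.7 236.7] [1.4 1.  0.7]
[616.   33.  237.7] [0.4 0.4]
[array([595.,  26., 246.]), array([580.,  26., 246.]), array([606.,  34., 246.])]
[619.5 -33.3 235.2] [0.5 0.3 0.7]
[620.5 -33.8 234.9] [0.3 0.3]
[array([597., -34., 246.]), array([575., -29., 246.]), array([607., -28., 246.])]
w1 [([487, 166, 11, 11, 40], [493.0, 170.7]), ([258, 199, 27, 25, 254], [269.2, 208.3]), ([283, 215, 53, 52, 1225], [302.9, 235.9]), ([484, 218, 10, 15, 47], [489.0, 224.4])]
w2 [([552, 17, 9, 11, 58], [556.3, 21.6]), ([555, 118, 8, 12, 63], [558.1, 123.8])]
w3 [([407, 140, 10, 10, 56], [412.4, 144.5]), ([402, 206, 10, 14, 82], [407.2, 211.9]), ([188, 289, 14, 17, 120], [193.9, 295.9])]
```

```bash
python3 -c "
from h import *
for x,z in((590,275),(651,267),(651,236)): tgt((x,.5,z),35,2.2)"
```

```text
turn [-0.003 -0.022  0.225] shift [ 4.33   0.622 -0.574] tcp [600.8   0.9 259.6] t 5.725 F [-0.   0.4 -4.1] w 8.2
turn [-0.003 -0.022  0.225] shift [ 6.77   0.622 -0.894] tcp [661.8   0.9 251.6] t 5.725 F [-0.   0.4 -4.1] w 8.2
turn [-0.003 -0.022  0.225] shift [ 6.77   0.622 -2.134] tcp [661.8   0.9 220.6] t 5.725 F [-0.   0.4 -4.1] w 8.2
```

```bash
python3 -m jog '0 0 0.05 0.5 0.2 0 0;0 0 0.1 1.4 0.4 -0.2 0;0 0 0.2 2.5 0.6 -0.4 0;0 0 0.2 3.4 0.6 -0.4 0;0 0 0.2 4 0.6 -0.4 0'; python3 -m jog '0 0 0 0 0 0 0;0 0 0 0 0 0 0'
python3 - <<'E'
from h import *
im=snap('wrist','w4.png').astype(int);c=P('wrist')
m=((im[:,:,0]>150)&(im[:,:,1]<60)&(im[:,:,2]<60)).astype(np.uint8)
n,l,s,cc=cv2.connectedComponentsWithStats(m);print([(s[i].tolist(),cc[i].round(1).tolist(),atz('wrist',*cc[i],238,c).round()) for i in range(1,n) if s[i][4]>30])
for y in (33,-33):print(proj('wrist',(618,y,236),c))
for x,z in((651,270),(651,236)): tgt((x,.5,z),35,2.2)
E
```

```text
time_s: 6.35
ee_pos: [594.7, 1.0, 264.5]
ee_rot: [145.0, -0.0, 92.1]
force: [-0.1, 0.5, -3.7]
gripper_width: 8.5
time_s: 6.6
ee_pos: [592.1, 0.9, 264.3]
ee_rot: [145.1, -0.0, 92.1]
force: [-0.4, -0.2, -4.2]
gripper_width: 8.1
[([334, 167, 6, 11, 54], [336.2, 171.4], array([621.,  35., 238.]))]
[330.61188531 174.12609469]
[327.35359554 259.42794808]
turn [-0.002 -0.016  0.014] shift [ 2.79e+00  2.00e-03 -3.94e-01] tcp [661.8   0.9 254.6] t 6.65 F [ 0.1 -0.  -5.2] w 8.3
turn [-0.002 -0.016  0.014] shift [ 2.790e+00  2.000e-03 -1.754e+00] tcp [661.8   0.9 220.6] t 6.65 F [ 0.1 -0.  -5.2] w 8.3
```

View pics/w4.png

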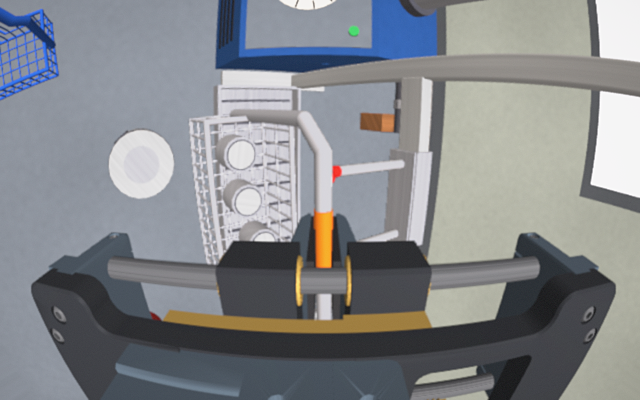

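```bash
python3 -m jog '0 0 0 0.5 0 -0.1 0;0 0 0 1.3 0 -0.2 0;0 0 0 2.1 0 -0.3 0;0 0 0 2.6 0 -0.4 0;0 0 0 2.8 0 -0.4 0'; python3 -m jog '0 0 0 0 0 0 0;0 0 0 0 0 -0.3 0;0 0 0 0 0 -0.7 0;0 0 0 0 0 -1.0 0;0 0 0 0 0 -1.1 0'; python3 -m jog '0 0 0 0 0 0 0'
python3 - <<'E'
from h import *
im=snap('wrist','w5.png');snap('side','d5.png')
tgt((651,.5,236),35,2.2)
a=cv2.imread('pics/d5.png')[150:310,200:380];cv2.imwrite('pics/c5.png',np.hstack([cv2.resize(a,(400,356),interpolation=cv2.INTER_CUBIC),cv2.resize(cv2.imread('pics/w5.png')[80:300,180:460],(400,356))]))
E
```

```text
time_s: 7.28
ee_pos: [663.8, 0.9, 253.9]
ee_rot: [145.1, -0.0, 92.1]
force: [-0.2, -0.2, -4.3]
gripper_width: 8.5
time_s: 7.9
ee_pos: [662.3, 0.9, 226.1]
ee_rot: [145.1, -0.0, 92.1]
force: [0.0, 0.6, -3.9]
gripper_width: 8.1
time_s: 8.02
ee_pos: [663.0, 0.9, 227.1]
ee_rot: [145.0, -0.0, 92.1]
force: [0.6, 0.6, -4.3]
gripper_width: 8.4
turn [-0.001  0.007  0.014] shift [-0.059  0.003 -0.286] tcp [661.8   0.9 220.6] t 8.125 F [ 0.4  0.2 -4.6] w 7.7
```

View pics/c5.png

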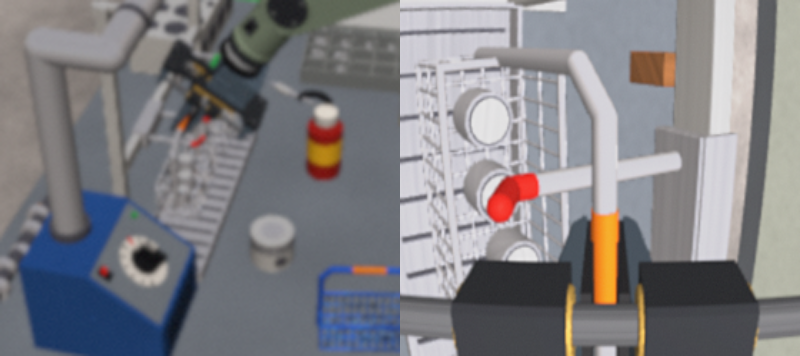

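```bash
python3 -m jog '0 0 0 0 0 -0.1 0;0 0 0 0 0 -0.2 0;0 0 0 0 0 -0.2 0'; python3 -m jog '0 0 0 0 0 -0.06 0;0 0 0 0 0 -0.06 0'; python3 -m jog '0 0 0 0 0 -0.06 0;0 0 0 0 0 -0.06 0'
```

```text
time_s: 8.5
ee_pos: [662.7, 0.9, 221.9]
ee_rot: [145.1, -0.0, 92.1]
force: [-0.8, -0.3, -4.9]
gripper_width: 8.4
time_s: 8.75
ee_pos: [663.0, 0.9, 220.8]
ee_rot: [145.0, -0.0, 92.1]
force: [1.1, 0.2, -4.7]
gripper_width: 8.1
time_s: 9.0
ee_pos: [663.4, 0.9, 220.2]
ee_rot: [144.9, 0.0, 92.1]
force: [-2.0, 0.7, -0.5]
gripper_width: 8.1
```

```bash
python3 -m jog '0 0 0 0 0 -0.03 0;0 0 0 0 0 -0.03 0'; python3 -c "
from h import *
tgt((651,.5,235.5),35,2.2);print(env.state()['torque'])"
```

```text
time_s: 9.25
ee_pos: [663.5, 0.9, 219.9]
ee_rot: [144.9, 0.0, 92.1]
force: [-3.0, 1.1, 3.0]
gripper_width: 8.3
turn [-0.     0.026  0.013] shift [-0.07   0.001  0.008] tcp [661.8   0.9 220.1] t 9.25 F [-3.   1.1  3. ] w 8.3
[-0.09062275  0.41672339  0.00085814]
```

```bash
python3 -m jog '0 0 0 0 0 0 0.14;0 0 0 0 0 0 0.2;0 0 0 0 0 0 0.3;0 0 0 0 0 0 0.36;0 0 0 0 0 0 0.36'
python3 - <<'E'
from h import *
snap('wrist','w6.png');snap('side','d6.png');print(env.state()['gripper_width'])
a=cv2.imread('pics/d6.png')[150:310,200:380];cv2.imwrite('pics/c6.png',np.hstack([cv2.resize(a,(400,356),interpolation=cv2.INTER_CUBIC),cv2.resize(cv2.imread('pics/w6.png')[80:300,180:460],(400,356))]))
E
```

```text
time_s: 9.88
ee_pos: [663.0, 0.8, 218.5]
ee_rot: [145.0, -0.0, 92.1]
force: [0.3, 0.1, -0.1]
gripper_width: 32.9
32.70718801479407
```

View pics/c6.png

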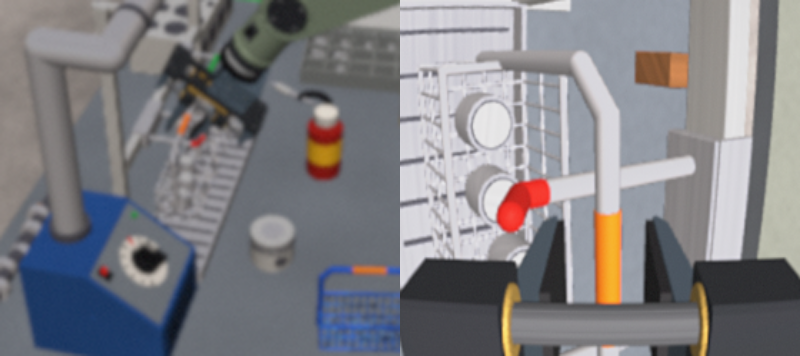

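```bash
python3 -m jog '0 0 0 -0.55 -0.02 0.8 0.36;0 0 0 -1.4 -0.05 2 0.36;0 0 0 -2.6 -0.1 3.7 0.36;0 0 0 -3.8 0.5 4.6 0.36;0 0 0 -4.4 2 4.6 0.36'; python3 -m jog '0 0 0 0 1 0 0.6;0 0 0 0 2 -0.5 0.6;0 0 0 0 2.6 -1 0.6;0 0 0 0 2.8 -1 0.6;0 0 0 0 2.8 -1 0.6'
python3 - <<'E'
from h import *
s=env.state();print(s['ee_pos'],s['ee_rot']);np.savez('w7.npz',p=s['ee_pos'],r=s['ee_rot']);snap('wrist','w7.png');c=P('wrist')
im=cv2.imread('pics/w7.png')
X=[(643,218,160),(635,218,150)];print([proj('wrist',x,c).round() for x in X])
u,v=proj('wrist',X[0],c).round().astype(int)
x0=int(np.clip(u-90,0,460));y0=int(np.clip(v-75,0,250));print(x0,y0)
cv2.imwrite('pics/c7.png',np.vstack([cv2.resize(im[y0:y0+150,x0:x0+180],(480,400),interpolation=cv2.INTER_CUBIC),cv2.resize(im,(480,200))]))
E
```

```text
time_s: 10.6
ee_pos: [552.8, 50.2, 337.0]
ee_rot: [144.7, -0.0, 91.9]
force: [-0.3, -0.0, -1.1]
gripper_width: 32.8
time_s: 11.22
ee_pos: [553.2, 121.0, 309.2]
ee_rot: [145.0, -0.0, 92.2]
force: [-0.4, -0.3, 1.0]
gripper_width: 54.5
[553.23430282 120.9947409  309.20766109] [ 1.44961266e+02 -5.34069921e-03  9.21625009e+01]
[array([314.,  92.]), array([303.,  92.])]
224 17
```

View pics/c7.png

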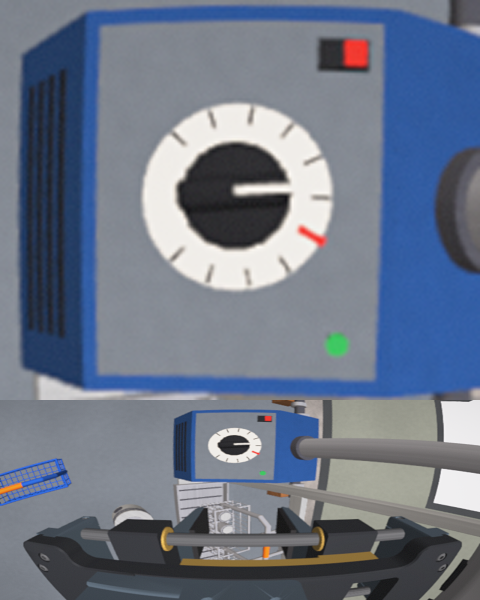

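```bash
cat > dial.py <<'E'
from h import *
yaw=np.radians(2.3);Ry=Ro.from_euler('z',yaw).as_matrix()
o0=np.array([713,3,0.]);n=Ry@np.array([-.611,0,.791]);up=Ry@np.array([.791,0,.611]);lf=Ry@np.array([0,1.,0])
base=o0+Ry@np.array([-55,0,142.5])
c=P('wrist')
def hit(u,v,h,full=0,x0=224,y0=17):
    if not full: u,v=x0+u*.375,y0+v*.375
    o,d=ray('wrist',u,v,c);return o+d*((base+n*h-o)@n)/(d@n)
def ang(v): return np.degrees(np.arctan2(v@lf,v@up))
if __name__=='__main__':
    C=hit(238,197,1);print('ring',C, 'local up offset',(C-base)@up)
    for e in((143,197),(333,197),(238,103),(238,291)): print(np.linalg.norm(hit(*e,1)-C).round(1),end=' ')
    R1,R2=hit(300,230,1),hit(325,242,1);print('red',ang(R2-R1),ang((R1+R2)/2-C))
    A,B=hit(235,190.5,35.5),hit(291,187.5,35.5);print('ptr',ang(B-A),ang((B-C-n*34.5)),(A-C-n*34.5)@lf,(A-C-n*34.5)@up)
    print('l6',ang(hit(330,198,1)-hit(312,197,1)),ang(hit(321,197.5,1)-C));print('console sides', hit(98,27,0),hit(98,375,0),hit(383,25,0),hit(376,380,0))
    print('dial_center',C+n*23)
E
python3 dial.py
```

```text
ring [651.65806322 220.44092158 145.64290549] local up offset 3.8454309154256023
41.9 41.1 42.0 41.5 red -25.52536789652365 -28.067157954559
ptr 2.8061864465095487 5.032249084289157 0.9864490678543342 1.46757856857794
l6 -2.6522352374222655 -0.39751103009060784
console sides [599.68545738 299.26529384 106.71007747] [604.06302318 139.41412418 105.13346978] [699.13033404 301.01863435 183.51774277] [703.90921363 141.43514099 182.25917396]
dial_center [637.61638439 219.8769495  163.83590549]
```

```bash
cat > dt.py <<'E'
import sys; from h import *
yaw=1.9;Ry=Ro.from_euler('z',yaw,degrees=True).as_matrix();n=Ry@np.array([-.6115,0,.7912]);lf=Ry@np.array([0,1.,0])
def go(ph,back,C=np.array([637.6,219.9,163.8])):
    y=Ro.from_rotvec(np.radians(ph)*n).apply(lf);z=-n
    return tgt(C,0,0,back,R=np.column_stack([np.cross(y,z),y,z]))
if __name__=='__main__':
    print(np.round(env.state()['qpos'],1),n)
    for a in sys.argv[1:]: go(*map(float,a.split(',')))
E
python3 dt.py 3.7,120 3.7,12
```

```text
[ 15.7  -1.2 108.5 -12.3  39.1  20.8] [-0.61116381 -0.02027439  0.7912    ]
turn [-11.091  -0.797  15.048] shift [ 0.898  3.888 -2.62 ] tcp [575.8 217.8 243.9] t 11.275 F [-0.3  0.6 -0.3] w 54.6
turn [-11.091  -0.797  15.048] shift [ 3.538  3.975 -6.038] tcp [641.8 220.  158.4] t 11.275 F [-0.3  0.6 -0.3] w 54.6
```

```bash
python3 -m jog '-1.1 -0.1 1.5 0 1 0 0.6;-2.2 -0.15 3 0 2 -0.5 0.6;-3.3 -0.2 4.5 0.3 3 -1 0.6;-4.4 -0.3 6 0.6 3.9 -2 0.6;-5.5 -0.4 7.5 0.9 3.9 -2.6 0.6'; python3 dt.py 3.7,120
```

```text
time_s: 11.9
ee_pos: [575.9, 219.2, 243.1]
ee_rot: [153.7, 25.9, 132.7]
force: [-0.0, -1.0, -0.1]
gripper_width: 54.8
[ 28.1   7.3 110.  -29.5  33.    0. ] [-0.61116381 -0.02027439  0.7912    ]
turn [-5.54  -0.419  7.496] shift [-0.007 -0.052  0.032] tcp [575.8 217.8 243.9] t 11.9 F [-0.  -1.  -0.1] w 54.8
```

```bash
python3 -m jog '-1.1 -0.08 1.5 0 -0.05 0 0.5;-2.2 -0.16 3 0 -0.05 0 0.5;-3.3 -0.25 4.5 0 -0.05 0 0.5;-4.5 -0.34 6 0 -0.05 0 0.5;-5.5 -0.42 7.5 0 -0.05 0 0.5';python3 -m jog '0 0 0 0 0 0 0.5'; python3 dt.py 3.7,120 3.7,12
python3 - <<'E'
from h import *
snap('wrist','w8.png');s=env.state()
c=P('wrist');print('cam',-c[1].T@c[2],c[1][2]);print(proj('wrist',(637.6,219.9,163.8),c))
E
```

```text
time_s: 12.52
ee_pos: [576.0, 216.5, 244.3]
ee_rot: [-177.4, 37.7, -173.7]
force: [-0.9, 0.0, 0.3]
gripper_width: 45.6
time_s: 12.65
ee_pos: [575.9, 216.3, 244.3]
ee_rot: [-177.7, 37.7, -174.2]
force: [0.0, 0.2, -0.0]
gripper_width: 45.6
[ 27.9   6.7 111.3 -31.2  30.9 -44.5] [-0.61116381 -0.02027439  0.7912    ]
turn [-0.093  0.     0.091] shift [-0.007  0.061 -0.016] tcp [575.8 217.8 243.9] t 12.65 F [ 0.   0.2 -0. ] w 45.6
turn [-0.093  0.     0.091] shift [ 2.634  0.148 -3.434] tcp [641.8 220.  158.4] t 12.65 F [ 0.   0.2 -0. ] w 45.6
cam [409.26449766 205.80672304 332.12181256] [ 0.80728413  0.04258997 -0.58862418]
[325.4170702  192.15160001]
```

```bash
cat > rect.py <<'E'
import sys;from dt import *
def rect(im,c,C,h,N=60,s=3):
    up=np.cross(lf,n); up=up if up[2]>0 else -up
    g=np.arange(-N,N+1e-6,1/s); M=np.zeros((len(g),len(g),2),np.float32)
    for i,a in enumerate(g):
        for j,b in enumerate(g): M[i,j]=proj('wrist',C-a*up-b*lf+n*(h-24),c)   # row: up at top, col: right
    return cv2.remap(im,M[:,:,0],M[:,:,1],cv2.INTER_LINEAR)
def meas(f,c,C=np.array([637.6,219.9,163.8]),N=60,s=3):
    im=cv2.imread('pics/'+f);out={}
    r=rect(im,c,C,1);cv2.imwrite('pics/r0_'+f,r)
    w=(r.min(2)>200).astype(np.uint8);k,l,st,_=cv2.connectedComponentsWithStats(w)
    i=1+np.argmax(st[1:,4]);pts=np.argwhere(l==i)[:,::-1].astype(np.int32);hull=cv2.convexHull(pts);e=cv2.fitEllipse(hull)
    print('ring centre(right,down mm)',[round(v/s-N,1) for v in e[0]],'axes',[round(v/s,1) for v in e[1]])
    rr=r.astype(int);m=(rr[:,:,2]>150)&(rr[:,:,1]<90)&(rr[:,:,0]<90);yy,xx=np.nonzero(m);d=np.hypot(xx/s-N,yy/s-N);ok=(d>22)&(d<50);
    if ok.any(): print('red ang cw',np.degrees(np.arctan2(xx[ok].mean()-e[0][0],e[0][1]-yy[ok].mean())))
    r=rect(im,c,C,35.5);cv2.imwrite('pics/r1_'+f,r)
    w=(r.min(2)>180);yy,xx=np.nonzero(w);d=np.hypot(xx/s-N,yy/s-N);ok=d<17;x,y=xx[ok]/s-N,N-yy[ok]/s
    if ok.sum()>20:
        vx,vy,_,_=cv2.fitLine(np.column_stack([x,y]).astype(np.float32),cv2.DIST_L2,0,.01,.01).ravel();print('pointer cw deg',np.degrees(np.arctan2(vx*np.sign(vx*x.mean()+vy*y.mean()),vy*np.sign(vx*x.mean()+vy*y.mean()))),x.mean(),y.mean(),ok.sum())
    b=(r.max(2)<60);yy,xx=np.nonzero(b);d=np.hypot(xx/s-N,yy/s-N);ok=d<24;print('black centroid',(xx[ok]/s-N).mean(),(yy[ok]/s-N).mean())
if __name__=='__main__': meas(sys.argv[1],P('wrist'))
E
python3 rect.py w8.png
```

```text
ring centre(right,down mm) [-1.4, 0.8] axes [84.5, 84.7]
red ang cw 27.71492060658509
pointer cw deg 86.029295751901 0.806229410002995 10.129080563042827 1113
black centroid -1.1996923076923076 5.645435897435897
```

Run:
```python
import cv2,numpy as np
r=cv2.imread('pics/r1_w8.png');s=3;N=60
for y in range(22,-8,-2):
    row=r[int((N-y)*s),int((N-24)*s):int((N+24)*s):4].min(1); print(y,' '.join('%3d'%v for v in row))
```

```text
22 173 172 178 192 219 231 208 238 248 247 247 247 247 247 247 247 249 233 172 248 248 247 247 247 247 247 247 247 248 176  73 103 175 184 174 173
20 180 205 240 248 248 249 218 213 249 247 247 248 250 249 249 248 249 233 157 241 251 247 247 247 247 247 247 247 192  67 107 234 249 247 225 186
18 240 248 248 247 247 248 250 202 229 249 248 250 204 119 148 252 251 229  96 102 201 252 248 247 247 247 247 238 100  83 210 247 247 248 248 243
16 248 247 247 247 247 247 248 245 227 246 249 241 120  48 107 255 252 242  96  40 125 245 248 247 247 247 242 146  69 195 247 247 247 247 247 247
14 247 247 247 247 247 247 247 247 247 247 250 237 111  52  94 243 251 244 107  45  99 229 252 248 248 247 244 200 156 238 247 247 247 247 247 247
12 247 247 247 247 247 247 247 247 247 249 253 225  97  54  82 230 251 245 117  48  52 115 196 230 252 251 248 247 247 247 247 247 247 247 247 247
10 248 248 247 247 247 247 247 249 250 233 156  79  49  55  68 218 251 246 126  52  47  47  56  70 116 193 237 249 250 248 247 247 247 247 247 247
8 208 246 247 247 247 249 253 238 146  73  53  49  50  55  52 202 251 2
[... 399 characters left out ...]
9  59  58  57  55  51  55  55 161 255 254 174  55  50  46  55  58  59  57  59  59  58  55  61 143 245 249 247 247
0 247 248 245 157  61  57  59  59  58  58  57  56  51  54  55  86 153 151 105  55  51  45  55  59  58  59  58  57  59  57  53  76 194 253 248 247
-2 247 250 235 116  52  57  58  59  58  57  58  56  50  54  59  56  55  55  55  57  52  47  54  59  58  57  58  59  59  59  56  54 117 245 249 247
-4 247 250 197  74  55  58  57  58  57  57  56  56  50  54  60  59  57  59  59  58  55  46  55  59  58  59  57  58  59  58  58  56  71 188 252 247
-6 248 247 150  61  56  58  57  57  57  57  56  56  50  54  57  60  57  58  57  57  52  48  54  58  58  59  56  59  59  59  57  58  51 141 253 247
```

```bash
sed -i 's/637.6,219.9,163.8\]/637,221.5,163.3]/' dt.py; python3 dt.py 3.2,60 3.2,12
```

```text
[ 27.9   6.7 111.3 -31.2  30.9 -44.5] [-0.61116381 -0.02027439  0.7912    ]
turn [-0.037  0.002  0.017] shift [ 1.436  0.168 -1.934] tcp [611.8 220.7 195.9] t 12.7 F [0.2 0.2 1. ] w 45.6
turn [-0.037  0.002  0.017] shift [ 2.609  0.207 -3.453] tcp [641.2 221.6 157.9] t 12.7 F [0.2 0.2 1. ] w 45.6
```

```bash
python3 -m jog '-0.04 0 0.02 0.7 0.17 -1 0.5;-0.04 0 0.02 1.4 0.17 -1.9 0.5;-0.04 0 0.02 1.9 0.2 -2.5 0.5;-0.04 0 0.02 2.4 0.2 -3.2 0.5;-0.04 0 0.02 2.6 0.21 -3.45 0.5'; python3 -m jog '0 0 0 0 0 0 0.4;0 0 0 0 0 0 0.4'; python3 dt.py 3.2,12
```

```text
time_s: 13.32
ee_pos: [640.9, 222.0, 156.2]
ee_rot: [-177.4, 37.5, -173.8]
force: [0.1, 0.2, -0.1]
gripper_width: 45.1
time_s: 13.58
ee_pos: [640.5, 222.5, 158.3]
ee_rot: [-177.4, 37.7, -173.8]
force: [-0.0, 0.5, -0.3]
gripper_width: 36.5
[ 25.   17.4 111.5 -42.3  20.8 -34.4] [-0.61116381 -0.02027439  0.7912    ]
turn [ 0.018  0.006 -0.041] shift [ 0.025 -0.036 -0.014] tcp [641.2 221.6 157.9] t 13.575 F [-0.   0.5 -0.3] w 36.5
```

```bash
python3 -m jog '0 0 0 0 0 0 0.2;0 0 0 0 0 0 0;0 0 0 0 0 0 0;0 0 0 0 0 0 0' 12; python3 -c "
from dt import *
print(env.state()['torque'])"; python3 dt.py 3.2,12
```

```text
time_s: 14.08
ee_pos: [640.4, 222.4, 157.7]
ee_rot: [-177.4, 37.6, -173.7]
force: [-3.1, -0.3, 3.5]
gripper_width: 13.0
[ 0.02724328  0.278385   -0.09021008]
[ 25.   17.4 111.5 -42.4  20.8 -34.4] [-0.61116381 -0.02027439  0.7912    ]
turn [ 0.025 -0.002 -0.043] shift [ 0.03  -0.031  0.007] tcp [641.2 221.6 157.9] t 14.075 F [-3.1 -0.3  3.5] w 13.0
```

```bash
python3 -m jog '0.6 0.02 -0.8 -0.03 0 0.04 0;1.4 0.045 -1.8 -0.03 0 0.04 0;2.2 0.075 -2.9 -0.03 0 0.04 0;3.1 0.1 -4 -0.03 0 0.04 0;3.76 0.125 -4.87 -0.03 0 0.04 0' 12;python3 -m jog '0 0 0 0 0 0 0;0 0 0 0 0 0 0;0 0 0 0 0 0 0'; python3 dt.py -27.3,12
```

```text
time_s: 14.7
ee_pos: [640.2, 222.0, 157.8]
ee_rot: [160.4, 32.8, 148.6]
force: [4.8, -1.0, -4.5]
gripper_width: 12.8
time_s: 15.08
ee_pos: [640.3, 222.0, 157.8]
ee_rot: [160.5, 32.9, 148.8]
force: [5.1, -0.9, -4.7]
gripper_width: 13.1
[ 25.   17.4 111.5 -42.3  20.8  -3.7] [-0.61116381 -0.02027439  0.7912    ]
turn [-0.001 -0.01   0.003] shift [ 0.036 -0.015  0.006] tcp [641.2 221.6 157.9] t 15.075 F [ 5.1 -0.9 -4.7] w 13.1
```

Turned; release, back off along the axis, and measure from where the pointer shows.

```bash
python3 -m jog '0 0 0 0 0 0 0.1;0 0 0 0 0 0 0.2;0 0 0 0 0 0 0.4;0 0 0 0 0 0 0.4'; python3 -m jog '0 0 0 -0.6 -0.02 0.8 0.4;0 0 0 -1.4 -0.04 1.8 0.4;0 0 0 -2.6 -0.08 3.4 0.4;0 0 0 -2.7 -0.1 3.5 0.4;0 0 0 -2.7 -0.1 3.5 0.4'
python3 - <<'E'
from h import *
snap('wrist','w9.png');print(env.state()['ee_pos'])
from rect import *
meas('w9.png',P('wrist'),np.array([637,221.5,163.3]))
r=cv2.imread('pics/r1_w9.png');s=3;N=60
for y in range(20,-6,-2):
    row=r[int((N-y)*s),int((N-12)*s):int((N+24)*s):4].min(1); print(y,' '.join('%3d'%v for v in row))
E
```

```text
time_s: 15.58
ee_pos: [639.6, 222.4, 158.4]
ee_rot: [160.4, 32.9, 148.8]
force: [-0.7, -0.1, -0.5]
gripper_width: 34.9
time_s: 16.2
ee_pos: [572.0, 219.8, 245.7]
ee_rot: [160.5, 32.9, 148.8]
force: [0.3, -0.3, -0.3]
gripper_width: 36.2
[572.01535839 219.63338465 244.81067957]
ring centre(right,down mm) [0.9, 1.0] axes [84.3, 84.7]
red ang cw 27.507658512013407
pointer cw deg -64.8066980673525 3.235365483773127 9.641492265696087 1099
black centroid -1.75565280816922 6.303136396790663
20 247 247 247 247 247 248 233 217 248 247 247 248 249 249 249 248 247 236 158 205 247 248 247 242 207 179 174
18 247 247 247 247 247 247 247 248 247 247 248 248 217 176 208 249 248 247 236 246 247 247 247 248 248 232 195
16 247 247 247 247 247 247 247 248 248 249 251 164  72  55 149 242 249 236 232 251 249 247 247 247 247 248 246
14 248 249 252 252 249 252 244 241 245 237 184  79  57 122 234 252 254 138  92 174 249 248 247 247 247 247 248
12 247 212 153 105  97 102  80  74  72  53  54  56 106 226 253 253 172  64  54 147 248 248 247 247 247 248 248
10  77  59  57  58  59  58  59  60  55  52  56  89 197 254 253 197  73  47  95 226 251 248 247 247 248 246 219
8  57  60  59  59  59  61  61  60  54  53  71 164 247 252 221 101  51  56 170 253 249 247 247 247 235 208 238
6  59  59  60  58  62  62  59  52  53  61 137 238 253 249 132  57  47  42  68 176 250 249 247 247 247 247 248
4  60  58  59  60  60  60  52  53  59 113 229 253 254 156  62  49  42  53  59  74 183 254 249 247 247 247 247
2  59  61  58  59  61  56  53  56  91 200 255 254 184  68  49  45  51  62  60  54  92 193 252 248 247 247 247
0  59  59  60  59  57  53  57  57  67 137 200 186  84  49  45  48  60  62  62  61  56  97 227 251 247 247 247
-2  60  59  61  58  52  54  58  60  58  56  63  60  54  48  46  57  61  62  62  62  61  63 160 251 248 247 247
-4  60  60  58  52  55  59  59  60  62  61  58  55  47  44  52  62  61  63  61  63  60  62 145 250 249 247 247
```

```bash
python3 -m jog '0 0 0 -1 -0.5 1 0.4;0 0 0 -2 -1 2 0.4;0 0 0 -3 -2 3 0.4;0 0 0 -3 -4 3 0.4;0 0 0 -3 -4 3 0.4'
python3 - <<'E'
from h import *
snap('wrist','w10.png');snap('scene','s10.png');snap('side','d10.png')
R=lambda f,y,x,h,w,W,H:cv2.resize(cv2.imread('pics/'+f)[y:y+h,x:x+w],(W,H),interpolation=cv2.INTER_CUBIC)
top=np.hstack([R('s10.png',170,250,150,200,400,300),R('d10.png',150,200,150,200,400,300)])
bot=np.hstack([cv2.resize(cv2.imread('pics/w10.png'),(480,300)),R('r0_w9.png',0,0,360,360,320,300)])
cv2.imwrite('pics/c10.png',np.vstack([top,bot]));print(env.state()['ee_pos'],env.state()['force'])
E
```

```text
time_s: 16.88
ee_pos: [497.0, 116.6, 319.7]
ee_rot: [160.6, 32.8, 148.5]
force: [0.4, 0.4, -0.1]
gripper_width: 36.5
[497.55941251 120.00393303 319.66598675] [0.49270543 0.25672836 0.29064581]
```

View pics/c10.png

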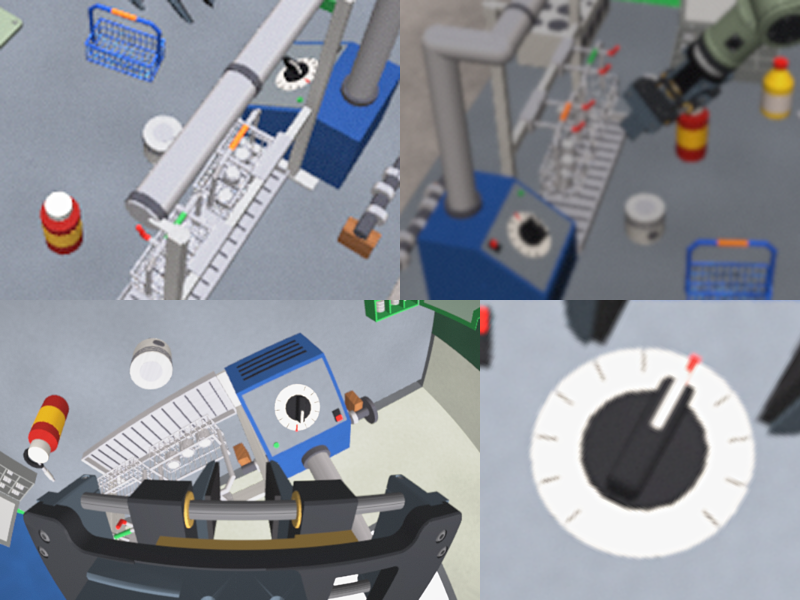

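The pointer at (680,390) in the bottom-right panel lines up with the red mark at (694,362). The basket hangs on the free hook with its orange sleeve at (240,135), and the tappets show inside it. The piston, the can and the other baskets are where they were.

```bash
python3 -c "
from h import *
print(env.job_done())"
```

```text
the job is handed in; nothing more can be done
None
```

The basket with the orange sleeve now hangs on the empty twin-prong hook, and the thermostat pointer stands at the red mark. I handed the job in at about 17 s of the 54 s allowed.

- **Basket:** I gripped it with the hand leaning 35°, lowered it until the prongs took its weight, then let go. The tool force read about zero after release. The last picture shows it still hanging with the tappets inside.
- **Thermostat:** I then turned the knob about 31° clockwise. After letting go, the pointer measured 27.0° clockwise of straight up. The red mark should be at 27.0° and measured 27.5°, so they agree within about half a degree.
- **Everything else:** In the last pictures the hung basket, spray can, piston, oil bottle and blue basket look undisturbed. I did not check the screwdriver or micrometer again, and the arm never went near them. The gripper is clear of everything.

**Disagreement:** my first estimate of the hook from the fixed cameras was about 17 mm off along the rail. I had taken the wrong height for the red prong tips. I used the wrist-camera position instead, and it matched the 66 mm prong spacing and the rail height.

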